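Hold a shaft collar on the flat for the set-screw driver

TASK

Take the upright shaft by its bare end, turn it until its flat faces the screwdriver bit of the station squarely, and feel that it does: one finger flat on the flat, the other behind the shaft. Then put the collar over the shaft with its set screw square on the flat and so facing the bit, push it fully home against the spring, and stay there: the job finishes with the robot still holding the collar down for the driver to tighten it. Leave the loose bush, block and jar where they are.

Things in the scene. Friction and masses are not known exactly. Their poses are not given: they have to be found in the camera images.
- station: Fixed assembly station, origin on the bench exactly under the shaft axis, +x points from the shaft towards the screwdriver, z up. Aluminium base plate 334 x 100 x 12 mm (x from -62 to +272 mm, y +-50 mm). Round grey bearing housing under the shaft, 82 mm wide at the foot, 60 mm across higher up, 50 mm high.
- bit (a point): Tip of the station's screwdriver bit, 76 mm from the shaft axis along the station's +x, 73 mm above the bench, pointing at the shaft. Behind it the electric screwdriver lies along x on a slide: body up to 37 mm thick (x 126 to 246 mm), clamp block top 99 mm above the bench. It does not move.
- shaft: Upright steel shaft, origin on its axis at the shoulder, 60 mm above the bench; turns about z against 0.05 N m of friction and stays where left. Above the shoulder a D-section end 48 mm high (top at 108 mm): 16 mm diameter with one flat, 13 mm thick across it, top 3 mm tapered. +x points straight out of the flat. It starts 0.5 to 1.5 rad counterclockwise, from above, of the station's +x.
- flat (a point): On the surface of the shaft's flat: 5 mm from the axis, 34 mm above the shoulder (94 mm above the bench); the flat is 12 mm wide. Axes as shaft. A parallel grip squarely across the flat closes to 12 to 13 mm; one that misses the flat by 30 degrees or more closes to 14 to 16 mm.
- spring (a joint): Spring with a 31 mm washer round the foot of the D-section, in m: 0 = free (washer top 68 mm above the bench), 0.006 = fully pressed (washer top 62 mm above the bench). About 4 N starts it and 9 N presses it fully; let go, it lifts the collar again.
- collar: Loose dark steel ring (collar) lying flat on the bench: 40 mm outside, 22 mm high, bore 17.8 mm, 0.11 to 0.21 kg. Origin in the middle of its underside, z up. Its one set screw, 8 mm thick, runs in along +x at 11 mm height; its tip, in the bore 5.6 mm from the axis, jams on the round of the shaft and passes over the flat, with play to 30 degrees. Fully home the underside is 62 mm above the bench.
- screw (a point): Outer end of the collar's set screw, 24 mm from the collar's axis along its +x (4 mm proud of the ring), 11 mm above its underside. Axes as collar.
- bush: Bystander: flanged turned bush, 34 mm diameter, 28 mm high, no screw; it and the collar swap places between starts. Origin in the middle of its underside.
- block: Bystander: bored aluminium block 30 x 40 x 22 mm, origin in the middle of its underside.
- jar: Bystander: white screw-top jar, 59 mm diameter, 78 mm high, origin in the middle of its underside.
Not all that is in view belongs to the job. Leave any red or turquoise look-alike of the collar alone.

How it is judged (in metres and radians):
On the way, in this order (a step that is already met when the one before it is completed fails the run):
1. the shaft's flat faces the screwdriver bit within 0.2 rad while the fingers grip the shaft with one finger pressing on the face of the flat (shaft_c2 is that face) (angle between the x axis of shaft and the x axis of station, either way round below 0.2 rad and x of flat in the frame of station above 0.003 m and contact force between the fingers and shaft_c2 above 2 N), for 0.2 s.
2. the collar is over the shaft, its set screw on the flat (horizontal distance between collar and shaft below 0.004 m and angle between the x axis of collar and the x axis of shaft, either way round below 0.22 rad and x of screw in the frame of shaft above 0.015 m and angle between collar's own z axis and vertical below 0.1 rad and z of collar in the frame of shaft below 0.025 m), for 0.2 s.
At the end, for the whole second after the job is handed in: The fingers hold the collar (more than 2 N) upright on the shaft, spring pressed at least 4.5 of 6 mm, collar centred within 4 mm and at most 4 mm above the shoulder, set screw over the flat and flat facing the bit, each within 0.22 rad, at rest (horizontal distance between collar and shaft below 0.004 m and angle between the x axis of collar and the x axis of shaft, either way round below 0.22 rad and x of screw in the frame of shaft above 0.015 m and angle between collar's own z axis and vertical below 0.1 rad and z of collar in the frame of shaft below 0.004 m and value of joint spring above 0.0045 m and angle between the x axis of shaft and the x axis of station, either way round below 0.22 rad and x of screw in the frame of station above 0.015 m and contact force between the fingers and collar above 2 N and linear speed of collar below 0.02 m/s); the arm keeps its last pose, push and grip.
It fails at once if the bush, block or jar is moved more than 20 mm (distance of any of bush, block, jar from where it was at the start of the episode above 0.02 m).
It also fails if it takes over 48 s, if anything falls off the work surface, if the arm or the gripper's body presses on something with over 40 N, if the wrist force passes 120 N, or if a joint passes its speed limit or range.

ROBOT

A 6-joint arm with a two-finger parallel gripper is mounted at the origin on a cart in front of the work surface, level with it; the furniture and walls round the work are solid. World frame = base frame: x ahead of the robot, y to its left, z up, the work surface at z = 0. Lengths are in m, angles in degrees, forces in N, time in s.
With the tool pointing down it reaches from about 0.375 to 0.9 m from the base axis. Payload 3.1 kg.
Tool frame: the origin (TCP) lies midway between the tips of the shut fingers; the grasp point (between the pads) lies 19 mm behind it; x points along the fingers, z is the direction in which the jaws open and shut, and the axes are right-handed (so a half turn about x gives the same grasp; the last joint's range is limited). The gripper opens to 87 mm and grips with 3 to 60 N. Pads are 19 mm wide; open, the fingers measure 117 mm over their backs; the gripper's body (75 mm by 190 mm) begins 51 mm behind the grasp point.
Start: joints at [54.574, 30.224, 82.088, -0, 67.689, -10.227], TCP at [0.266, 0.566, 0.223] pointing down, gripper open.
Joint ranges: [-176.69, 176.69], [-43.24, 126.21], [12.49, 139.97], [-82, 262], [0, 151.66], [-163.58, 163.58]. Speed limits (degrees/s): [159.86, 159.86, 180, 180, 180, 180].

INTERFACE

Orientations are given as a 3x3 rotation matrix whose columns are the frame's x, y, z axes.
In Python, from rig import * gives the robot as it stands.
- The arm moves only by the tool play_rows, never from a script. Its argument "rows" is a list that holds one entry, the list of rows, each a list of 7 numbers: the shift along the tool's x, y, z in m, then the turn, a rotation vector about the tool's x, y, z in degrees, then the finger opening in m, from 0 to 0.087. A call has 1 to 12 rows; each row is the pose to reach, as a shift and turn from the pose commanded when the call began, along the tool's axes at that moment; what a row does not reach only later rows make up. A row lasts 1/10 s, in which the tool goes at most 50 mm and 8.59 degrees, less where a joint would pass 70% of its speed; a pose out of reach is approached as far as the arm can. A call with a gripper value outside its range is refused whole. The fingers move at their own pace and stop on an object; the grip force is fixed at half the most. Time passes only in rows, so rows that repeat a pose let the fingers close. It gives the time, the measured TCP pose, the force and the opening at its end, in the units of the state.
- read_state(): the state, without advancing time (a new reading comes with each control period).
- capture(name): name is "scene" or "top"; returns a dict with "pixels" (420x560x3 uint8, red, green, blue), "intrinsics" (3x3 intrinsics, pixels), "rvec" (rotation vector, rad) and "tvec" (3), from world to camera coordinates, as OpenCV has them. Camera axes: x right, y down, z forward; pixel columns grow to the right and rows downward; lengths in m; the calibration is good to about 2 mm. A picture is of the moment at which its call begins. There is no depth.
- hand_in(): hands the job in, once; it reports no verdict.
Trained networks look in the newest picture that a camera, given by its name, has taken for a name from the list of things; names that differ only in an ending like _2 or _b are one class to them, and where a whole thing is asked for, a point or a joint stands for the part that bears it (a point fixed in the world has none). Each returns a list of dicts, best first, with "p" (0 to 1); they miss things now and then, are a little off and sometimes report something else, mostly with a low value. They report only what shows in the picture. A call takes as long as a camera call. They do not tell look-alikes from the thing itself.
- trace(camera, target): "mask" (420x560 bool, what is visible of it) and "at" ([column, row] in pixels, amid what is visible of it).
The state is a dict: "time_s": time; "joint_positions": joint angles; "qvel": joint speeds; "tau": joint torques, N m; "position": TCP position; "tcp_rot": TCP orientation; "force": force on the tool from outside, world axes, zero at the start; "moment": the same for the moment, N m; "opening": opening from 0.0 (shut) to 1.0 (fully open).
Only numpy, scipy, OpenCV 4.12 (cv2) and the standard library are available. Lean on these libraries where they do the work, as an engineer would, in place of code of your own. Each camera call takes 0.05 s, during which the arm holds its last target.

## Working session

There is one attempt and no reset: what is moved stays moved. The work goes in short steps, Python scripts to look and compute and a tool call to move; the robot and the scene stay as the last step left them, time stands still between calls to the robot, and variables do not carry over. Pictures are saved under pics/ and viewed, and the job is handed in when it is done.

Besides the shell and the picture viewer there is one more tool, called after "Call:" as name(argument=value, ...), one argument or row to a line, values as JSON. play_rows: Moves the arm, as the interface text tells. Its arguments: {"type":"object","properties":{"rows":{"type":"array"}},"required":["rows"]}

```bash
ls; mkdir -p pics; cat > h.py <<'E'
from rig import *
import numpy as np, cv2
def save(name,cam,crop=None,scale=1):
    c=capture(cam); p=c["pixels"]
    np.savez(f"pics/{name}.npz",**{k:np.array(v) for k,v in c.items()})
    im=p[:,:,::-1].copy()
    if crop: 
        x0,y0,x1,y1=crop; im=im[y0:y1,x0:x1]
    if scale!=1: im=cv2.resize(im,None,fx=scale,fy=scale,interpolation=cv2.INTER_CUBIC)
    cv2.imwrite(f"pics/{name}.png",im); return c
def crop(name,out,x0,y0,x1,y1,scale):
    p=np.load(f"pics/{name}.npz")["pixels"][:,:,::-1][y0:y1,x0:x1]
    cv2.imwrite(f"pics/{out}.png",cv2.resize(p,None,fx=scale,fy=scale,interpolation=cv2.INTER_CUBIC))
def ray(c,uv):
    K=np.array(c["intrinsics"]);R=cv2.Rodrigues(np.array(c["rvec"],float))[0];t=np.array(c["tvec"],float).ravel()
    d=np.linalg.inv(K)@np.array([uv[0],uv[1],1.]); return -R.T@t, R.T@d
def atz(c,uv,z):
    o,d=ray(c,uv); return o+d*(z-o[2])/d[2]
def proj(c,P):
    K=np.array(c["intrinsics"],float)
    return cv2.projectPoints(np.array(P,float).reshape(-1,3),np.array(c["rvec"],float),np.array(c["tvec"],float),K,None)[0].reshape(-1,2)
E
python3 - <<'E'
from h import *
a=save("s0","scene");b=save("t0","top")
for c,n in((a,"scene"),(b,"top")):
    print(n,ray(c,(280,210)),c["intrinsics"])
    for t in("station","shaft","collar","bush","block","jar","flat","screw"):
        for r in trace(n,t)[:4]: 
            ys,xs=np.where(r["mask"]);print(t,round(r["p"],2),r["at"],(xs.min(),ys.min(),xs.max(),ys.max()) if len(xs) else None)
s=read_state();print(s)
E
```

```text
pics
scene (array([ 0.11004145, -0.56419176,  0.71765399]), array([ 0.51731464,  0.54367511, -0.66092967])) [[509.04517299   0.         277.49556466]
 [  0.         509.04517299 210.4787323 ]
 [  0.           0.           1.        ]]
station 0.58 [179.7, 223.3] (np.int64(112), np.int64(166), np.int64(256), np.int64(274))
shaft 0.56 [213.7, 222.9] (np.int64(207), np.int64(204), np.int64(223), np.int64(233))
collar 0.96 [371.0, 259.1] (np.int64(360), np.int64(248), np.int64(382), np.int64(269))
collar 0.8 [325.5, 266.2] (np.int64(315), np.int64(259), np.int64(337), np.int64(281))
collar 0.74 [365.2, 296.6] (np.int64(353), np.int64(285), np.int64(377), np.int64(309))
collar 0.69 [361.8, 340.3] (np.int64(352), np.int64(327), np.int64(377), np.int64(355))
bush 0.75 [314.8, 354.0] (np.int64(305), np.int64(343), np.int64(325), np.int64(368))
block 0.89 [330.2, 229.1] (np.int64(322), np.int64(219), np.int64(342), np.int64(241))
jar 0.95 [285.2, 169.5] (np.int64(273), np.int64(147), np.int64(300), np.int64(189))
jar 0.36 [330.0, 230.8] (np.int64(322), np.int64(219), np.int64(343), np.int64(2
[... 1957 characters left out ...]
01,  8.20864063e+01,  1.27663563e-03,
        6.76886893e+01, -1.02280439e+01]), 'qvel': array([ 0.06871039, -0.03317375,  0.10031401,  0.02414158,  0.00278297,
       -0.00461973]), 'tau': array([-1.66350464e-04, -4.39990175e+01, -1.76990533e+01,  6.33810251e-02,
        5.03665034e-02,  2.22414326e-05]), 'position': array([0.26607071, 0.56553134, 0.22258066]), 'tcp_rot': array([[ 2.09791848e-05, -9.04833685e-01,  4.25765195e-01],
       [ 6.50526400e-05,  4.25765196e-01,  9.04833683e-01],
       [-9.99999998e-01,  8.71447690e-06,  6.77940267e-05]]), 'force': array([-0.61399108, -0.53682054, -0.48178785]), 'moment': array([0.02537056, 0.0373236 , 0.01786735]), 'opening': 1.0028045657920797}
```

```bash
python3 - <<'E'
from h import *
crop("s0","s0a",100,130,400,380,2.6)
crop("t0","t0a",110,110,410,300,2.6)
E
```

```text
(no output)
```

View pics/s0a.png

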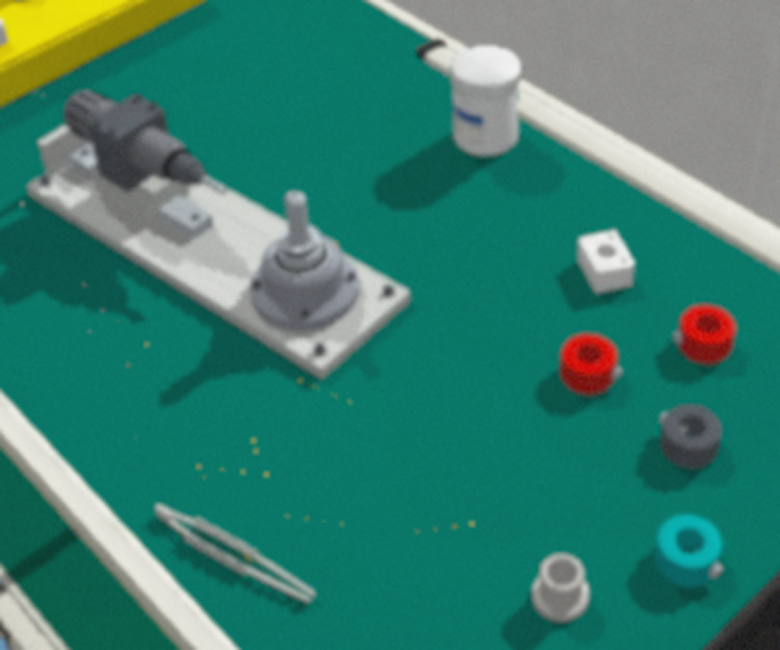

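View pics/t0a.png

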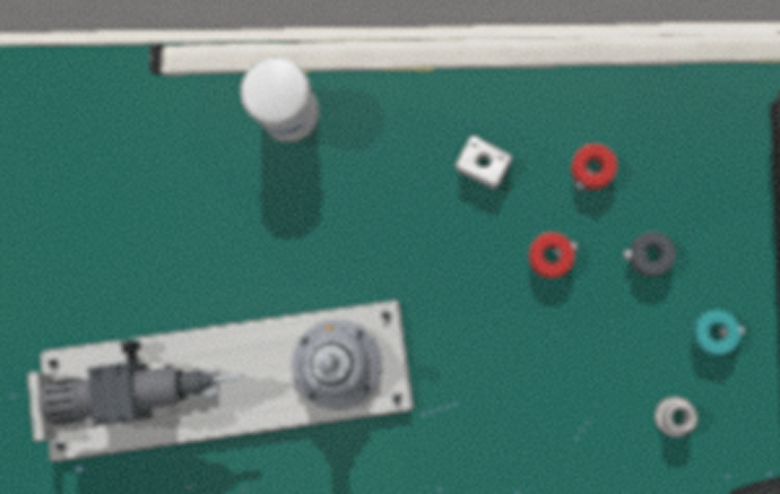

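```bash
python3 - <<'E'
from h import *
crop("s0","s0b",195,190,245,260,9)
crop("t0","t0b",215,225,275,290,9)
crop("t0","t0c",340,190,380,230,12)
crop("s0","s0c",345,280,385,315,14)
E
python3 - <<'E'
import sys;sys.path.insert(0,'.')
import numpy as np,cv2,os
os.chdir('.')
A=[cv2.imread(f"pics/{n}.png") for n in("s0b","t0b")]
B=[cv2.imread(f"pics/{n}.png") for n in("s0c","t0c")]
def hs(L,h=500): return np.hstack([cv2.resize(a,(int(a.shape[1]*h/a.shape[0]),h)) for a in L])
cv2.imwrite("pics/m1.png",hs(A,420));cv2.imwrite("pics/m2.png",hs(B,370))
E
```

```text
(no output)
```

View pics/m1.png

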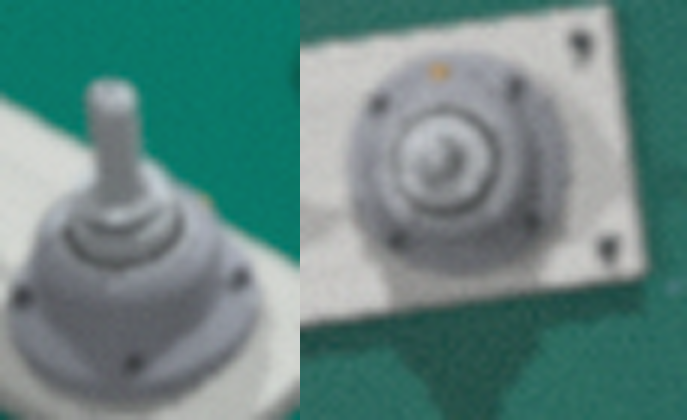

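View pics/m2.png

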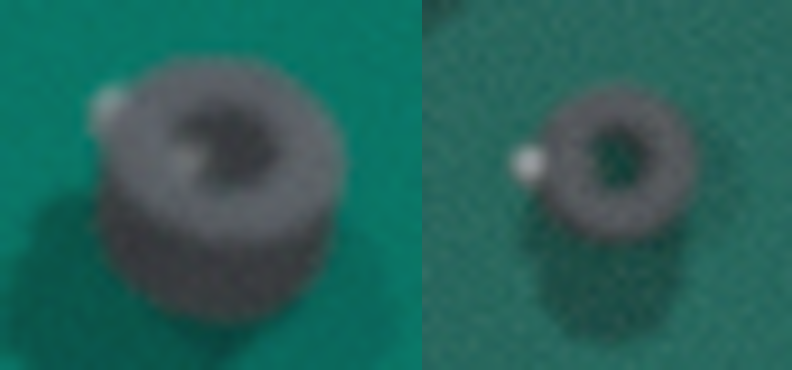

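```bash
python3 - <<'E'
from h import *
a=dict(np.load("pics/s0.npz"));b=dict(np.load("pics/t0.npz"))
C=np.array([[398,300],[411,409],[42,352],[55,460]])/2.6+110
P=[atz(b,c,.012) for c in C]; print(np.round(P,4))
P=np.array(P); ux=(P[2]+P[3]-P[0]-P[1]); print("len",np.linalg.norm(ux)/2,np.linalg.norm(P[1]-P[0]),np.linalg.norm(P[2]-P[3]));ux/=np.linalg.norm(ux);print("yaw",np.degrees(np.arctan2(ux[1],ux[0])))
mid=P.mean(0); print("axis from plate",mid-ux*.105)
print("shaft top scene",atz(a,(213.8,205.5),.108),"top",atz(b,(236.7,249.3),.108))
# bearing foot circle top view centre 
# collar
m=np.load("pics/t0.npz")["pixels"].astype(int); 
def cen(p,box):
    x0,y0,x1,y1=box; q=p[y0:y1,x0:x1]; 
    return q
print("collar top", atz(b,(340+(618-422)/9.25,190+162/9.25),.022), "screw",atz(b,(340+(529-422)/9.25,190+163/9.25),.011))
s=370/35
print("collar sc", atz(a,(345+228/s,280+148/s),.022), "screw",atz(a,(345+108/s,280+110/s),.011))
for r in trace("top","jar")[:1]: print("jar",atz(b,r["at"],.04))
E
```

```text
[[ 0.5668 -0.0228  0.012 ]
 [ 0.4673 -0.0348  0.012 ]
 [ 0.5201  0.3074  0.012 ]
 [ 0.4218  0.2909  0.012 ]]
len 0.33125248579131533 0.10015490983892593 0.09969519543174463
yaw 98.00804194633388
axis from plate [0.50861963 0.03119775 0.012     ]
shaft top scene [0.50958671 0.03178406 0.108     ] top [0.50873985 0.02741986 0.108     ]
collar top [ 0.60732811 -0.25607161  0.022     ] screw [ 0.6085297  -0.23526172  0.011     ]
collar sc [ 0.60782401 -0.25631661  0.022     ] screw [ 0.60774665 -0.23223327  0.011     ]
jar [0.7501271  0.08031046 0.04      ]
```

```bash
python3 - <<'E'
from h import *
a=dict(np.load("pics/s0.npz"));p=a["pixels"].astype(int)
for r in range(200,234): print(r,' '.join('%3d'%v for v in p[r,204:226].mean(1)))
b=dict(np.load("pics/t0.npz"));p=b["pixels"].astype(int)
for r in range(241,258): print(r,' '.join('%3d'%v for v in p[r,228:248].mean(1)))
print(proj(a,[[.509,.031,.108],[.509,.031,.07]]),proj(b,[[.509,.031,.108],[.509,.031,.07],[.509,.031,.0]]))
crop("s0","s0d",204,198,226,236,15)
crop("t0","t0d",226,238,250,260,20)
E
```

```text
200  77  77  79  76  78  77  77  79  78  77  78  79  77  79  77  77  78  79  77  76  78  78
201  78  77  77  77  77  78  78  76  77  79  80  78  78  78  79  78  78  78  78  77  78  78
202  78  77  79  78  78  79  80  83  93  89  88  81  80  79  79  77  78  77  79  79  80  78
203  78  79  78  78  78  82 104 123 128 129 126 123 103  82  78  80  79  75  79  78  78  76
204  80  78  80  79  79 100 133 159 156 158 165 163 141 108  79  77  77  79  76  76  78  78
205  78  78  79  79  83 111 138 165 168 169 181 185 168 130  89  80  78  78  80  78  77  78
206  78  78  78  79  87 112 138 160 168 177 180 185 174 138  99  80  78  78  76  78  78  77
207  78  76  77  79  81 103 126 143 158 166 165 167 162 134  97  79  77  78  79  80  79  77
208  77  80  77  79  84 102 115 129 142 146 149 150 141 124  95  79  78  79  78  78  80  77
209  79  79  78  76  78  94 111 121 126 129 129 129 129 119 101  80  78  79  76  77  78  78
210  87  79  80  77  81  94 106 117 119 120 118 121 123 122 104  79  77  77  77  78  75  76
211 129 109  86  79  78  93 110 114 116 117 117 117 126 123 102  79  78  78  79  78  78 
[... 2902 characters left out ...]
5 128 116 108 114 139 161 160 143 119 113 134 142
252 165 153 155 173 171 150 131 120 116 115 115 131 152 160 147 126 103 110 137 139
253 159 155 149 165 168 156 133 120 122 127 134 143 161 162 138 103  97 122 140 137
254 160 152 142 147 159 158 143 132 130 136 136 147 155 149 120  92 107 132 139 129
255 151 157 154 136 133 138 136 135 135 134 136 130 128 113  93  92 120 138 133 125
256 142 156 159 143 121 112 117 121 120 120 114 107  95  88  90 108 131 138 128 108
257 125 141 148 144 122 108  99  99  94  92  93  85  86  93 106 119 131 134 115 100
[[213.81583078 205.84609983]
 [215.75205648 221.09688881]] [[235.03051372 249.18232977]
 [237.33966377 249.39317946]
 [241.09990462 249.73652902]]
```

View pics/s0d.png

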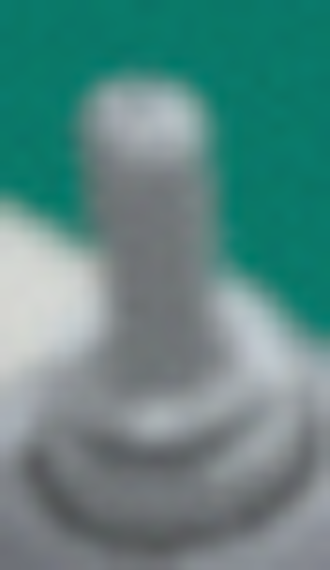

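View pics/t0d.png

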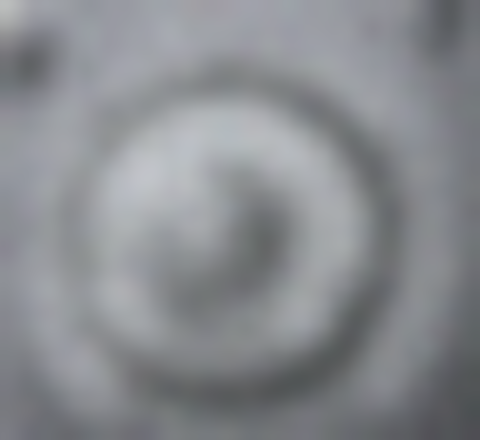

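```bash
cat >> h.py <<'E'
def yawof(R): return np.degrees(np.arctan2(R[1,2],R[0,2]))
def go(x,y,z,yaw,s=None):
    s=s or read_state(); R=s["tcp_rot"]; p=np.array([x,y,z])
    c,n=np.cos(np.radians(yaw)),np.sin(np.radians(yaw))
    Z=np.array([c,n,0]);X=np.array([0,0,-1.]);Y=np.cross(Z,X)
    Rt=np.stack([X,Y,Z],1)
    d=R.T@(p-s["position"]); w=np.degrees(cv2.Rodrigues(R.T@Rt)[0].ravel())
    print("shift",np.round(d,4),"turn",np.round(w,2))
def st():
    s=read_state(); print("t",round(s["time_s"],2),"pos",np.round(s["position"],4),"yaw",round(yawof(s["tcp_rot"]),2),"tilt",np.round(s["tcp_rot"][:2,0],4),"F",np.round(s["force"],2),"M",np.round(s["moment"],3),"open",round(s["opening"]*87,2),"q",np.round(s["joint_positions"],1)); return s
E
python3 - <<'E'
from h import *
st(); go(.5104,.0305,.16,-15)
E
```

```text
t 0.95 pos [0.2661 0.5655 0.2226] yaw 64.8 tilt [0. 0.] F [ 0.35 -0.84 -0.52] M [-0.093 -0.01  -0.065] open 87.13 q [ 54.6  30.2  82.1   0.   67.7 -10.2]
shift [ 0.0626 -0.4489 -0.3801] turn [79.8  0.  -0. ]
```

Call:
play_rows(
  rows=[
    [[0.06,-0.449,-0.38,79.8,0,0,0.045],[0.06,-0.449,-0.38,79.8,0,0,0.045],[0.06,-0.449,-0.38,79.8,0,0,0.045],[0.06,-0.449,-0.38,79.8,0,0,0.045],[0.06,-0.449,-0.38,79.8,0,0,0.045],[0.06,-0.449,-0.38,79.8,0,0,0.045],[0.06,-0.449,-0.38,79.8,0,0,0.045],[0.06,-0.449,-0.38,79.8,0,0,0.045],[0.06,-0.449,-0.38,79.8,0,0,0.045],[0.06,-0.449,-0.38,79.8,0,0,0.045],[0.06,-0.449,-0.38,79.8,0,0,0.045],[0.06,-0.449,-0.38,79.8,0,0,0.045]],
  ],
)

```text
time_s: 2.15
position: [0.5119, 0.0278, 0.1626]
tcp_rot: [[0.001, 0.26, 0.966], [-0.0, 0.966, -0.26], [-1.0, -0.0, 0.001]]
force: [0.4, 0.0, 0.1]
opening: 0.516
```

```bash
python3 - <<'E'
from h import *
c=save("s1","scene",(150,130,290,270),4); t=save("t1","top",(170,190,310,290),4);st(); go(.5104,.0305,.08,-15)
E
```

```text
t 2.25 pos [0.5142 0.0256 0.1625] yaw -15.35 tilt [ 0.0041 -0.0019] F [ 1.   -0.1  -0.28] M [-0.08   0.059 -0.027] open 44.96 q [-9.600e+00  2.670e+01  1.015e+02 -1.000e-01  5.160e+01  5.800e+00]
shift [ 0.0825  0.0038 -0.0053] turn [-0.35  0.25  0.04]
```

View pics/s1.png

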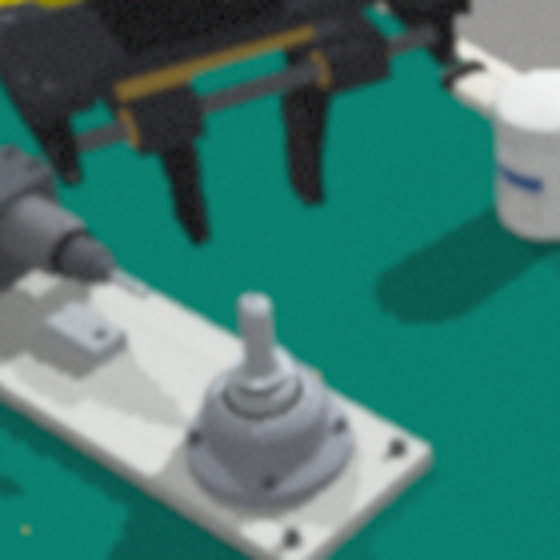

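Call:
play_rows(
  rows=[
    [[0,0,0,0,0,0,0.045],[0,0,0,0,0,0,0.045]],
  ],
)

```text
time_s: 2.45
position: [0.5097, 0.0314, 0.1625]
tcp_rot: [[-0.001, 0.258, 0.966], [0.0, 0.966, -0.258], [-1.0, 0.0, -0.001]]
force: [0.3, -0.4, -0.0]
opening: 0.517
```

```bash
python3 - <<'E'
from h import *
st(); go(.5104,.0305,.08,-15)
E
```

```text
t 2.45 pos [0.5097 0.0314 0.1625] yaw -14.96 tilt [-0.0011  0.0005] F [ 0.32 -0.43 -0.  ] M [-0.052  0.058 -0.049] open 44.99 q [ -9.   26.5 101.8   0.   51.7   5.9]
shift [ 0.0825 -0.0006  0.001 ] turn [ 0.04 -0.07 -0.01]
```

Call:
play_rows(
  rows=[
    [[0.04,0,0,0,0,0,0.045],[0.07,0,0,0,0,0,0.045],[0.0846,0,0,0,0,0,0.045],[0.0846,0,0,0,0,0,0.045],[0.0846,0,0,0,0,0,0.045],[0.0846,0,0,0,0,0,0.0],[0.0846,0,0,0,0,0,0.0],[0.0846,0,0,0,0,0,0.0],[0.0846,0,0,0,0,0,0.0],[0.0846,0,0,0,0,0,0.0]],
  ],
)

```text
time_s: 3.45
position: [0.5107, 0.0304, 0.0783]
tcp_rot: [[0.001, 0.259, 0.966], [-0.0, 0.966, -0.259], [-1.0, 0.0, 0.001]]
force: [0.7, -0.2, -0.0]
opening: 0.147
```

```bash
python3 - <<'E'
from h import *
st(); 
E
```

```text
t 3.45 pos [0.5107 0.0304 0.0783] yaw -15.0 tilt [ 0.0007 -0.0001] F [ 0.67 -0.2  -0.01] M [-0.208 -0.297  0.059] open 12.76 q [ -9.1  34.8 105.3  -0.   39.9   5.9]
```

Call:
play_rows(
  rows=[
    [[0,0,0,0,0,0,0.0],[0,0,0,0,0,0,0.0],[0,0,0,0,0,0,0.0]],
  ],
)

```text
time_s: 3.75
position: [0.5107, 0.0304, 0.0782]
tcp_rot: [[0.0, 0.259, 0.966], [-0.0, 0.966, -0.259], [-1.0, -0.0, 0.0]]
force: [0.0, 0.1, 4.6]
opening: 0.141
```

```bash
python3 - <<'E'
from h import *
st(); 
E
```

```text
t 3.75 pos [0.5107 0.0304 0.0782] yaw -15.0 tilt [ 0.0004 -0.0002] F [0.03 0.1  4.63] M [-0.122  0.164  0.011] open 12.25 q [ -9.1  34.8 105.3  -0.   39.9   5.9]
```

Call:
play_rows(
  rows=[
    [[0,-0.0001,-0.0001,6,0,0,0.0],[0,-0.0003,-0.0002,12,0,0,0.0],[0,-0.0004,-0.0003,19,0,0,0.0],[0,-0.0006,-0.0004,26,0,0,0.0],[0,-0.0007,-0.0005,33,0,0,0.0],[0,-0.0009,-0.0006,40,0,0,0.0],[0,-0.001,-0.0007,47,0,0,0.0],[0,-0.0012,-0.0008,54,0,0,0.0],[0,-0.0013,-0.0009,61,0,0,0.0],[0,-0.0014,-0.001,67,0,0,0.0],[0,-0.0014,-0.001,67,0,0,0.0],[0,-0.0014,-0.001,67,0,0,0.0]],
  ],
)

```text
time_s: 4.95
position: [0.5075, 0.0317, 0.0782]
tcp_rot: [[-0.003, 0.991, 0.137], [0.004, 0.137, -0.991], [-1.0, -0.003, -0.004]]
force: [-2.1, 7.9, 8.7]
opening: 0.141
```

```bash
python3 - <<'E'
from h import *
st(); a=save("s2","scene",(150,130,290,270),4); t=save("t2","top",(170,190,310,290),5)
E
```

```text
t 4.95 pos [0.5075 0.0317 0.0782] yaw -82.1 tilt [-0.0031  0.0036] F [-2.08  7.92  8.66] M [1.269 0.512 0.038] open 12.25 q [ -9.1  34.7 105.6   0.3  39.9  72.7]
```

View pics/s2.png

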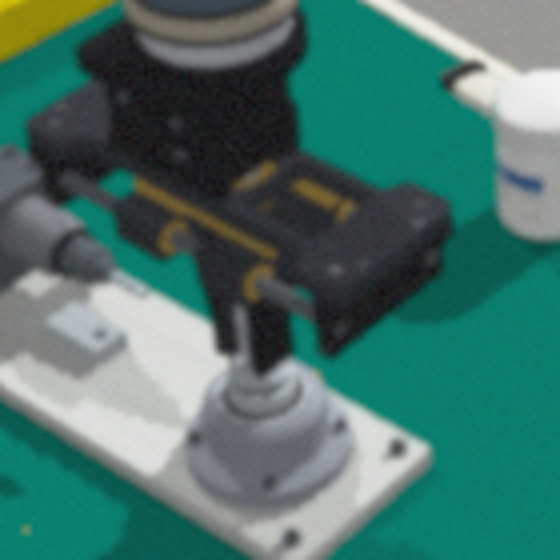

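Call:
play_rows(
  rows=[
    [[0,0.0006,-0.0013,0,0,0,0.0],[0,0.0012,-0.0026,0,0,0,0.0],[0,0.0012,-0.0026,0,0,0,0.0],[0,0.0012,-0.0026,0,0,0,0.0],[0,0.0012,-0.0026,0,0,0,0.0],[0,0.0012,-0.0026,0,0,0,0.0]],
  ],
)

```text
time_s: 5.65
position: [0.5075, 0.0318, 0.0782]
tcp_rot: [[-0.005, 0.99, 0.14], [-0.0, 0.14, -0.99], [-1.0, -0.005, -0.0]]
force: [-4.5, -3.1, 9.3]
opening: 0.139
```

```bash
python3 - <<'E'
from h import *
st()
E
```

```text
t 5.65 pos [0.5075 0.0318 0.0782] yaw -81.96 tilt [-0.0051 -0.0005] F [-4.45 -3.09  9.26] M [-0.423  0.891 -0.041] open 12.1 q [-9.000e+00  3.470e+01  1.055e+02 -1.000e-01  4.010e+01  7.310e+01]
```

Call:
play_rows(
  rows=[
    [[0,0,0,0,0,0,0.045],[0,0,0,0,0,0,0.045],[0,0,0,0,0,0,0.045],[0,0,-0.0015,-8,0,0,0.045],[0,0,-0.0015,-16,0,0,0.045],[0,0,-0.0015,-24,0,0,0.045],[0,0,-0.0015,-32,0,0,0.045],[0,0,-0.0015,-40,0,0,0.045],[0,0,-0.0015,-48,0,0,0.045],[0,0,-0.0015,-56,0,0,0.045],[0,0,-0.0015,-64,0,0,0.045],[0,0,-0.0015,-72,0,0,0.045]],
  ],
)

```text
time_s: 6.85
position: [0.51, 0.0337, 0.0777]
tcp_rot: [[0.0, 0.168, 0.986], [0.0, 0.986, -0.168], [-1.0, 0.0, 0.0]]
force: [0.5, -0.1, -0.4]
opening: 0.516
```

Call:
play_rows(
  rows=[
    [[0,0,0,-8,0,0,0.045],[0,0,0,-14,0,0,0.045],[0,0,0,-18,0,0,0.045],[0,0,0,-18,0,0,0.045],[0,0,0,-18,0,0,0.0],[0,0,0,-18,0,0,0.0],[0,0,0,-18,0,0,0.0],[0,0,0,-18,0,0,0.0],[0,0,0,-18,0,0,0.0],[0,0,0,-18,0,0,0.0],[0,0,0,-18,0,0,0.0]],
  ],
)

```text
time_s: 7.95
position: [0.5101, 0.0337, 0.078]
tcp_rot: [[0.001, -0.139, 0.99], [0.0, 0.99, 0.139], [-1.0, -0.0, 0.001]]
force: [0.5, 1.0, -1.3]
opening: 0.173
```

```bash
python3 - <<'E'
from h import *
st()
E
```

```text
t 7.95 pos [0.5101 0.0337 0.078 ] yaw 7.99 tilt [0.0006 0.    ] F [ 0.53  1.02 -1.31] M [-0.057 -0.106 -0.024] open 15.07 q [ -8.8  34.8 105.4   0.   39.8 -16.8]
```

Call:
play_rows(
  rows=[
    [[0,0,0,0,0,0,0.0],[0,0,0,0,0,0,0.0]],
  ],
)

```text
time_s: 8.15
position: [0.5102, 0.0337, 0.078]
tcp_rot: [[0.001, -0.139, 0.99], [0.0, 0.99, 0.139], [-1.0, -0.0, 0.001]]
force: [1.2, 1.1, -0.2]
opening: 0.172
```

```bash
python3 - <<'E'
from h import *
s=st(); b=dict(np.load("pics/t0.npz"))
E
```

```text
t 8.15 pos [0.5102 0.0337 0.078 ] yaw 8.0 tilt [0.0006 0.    ] F [ 1.15  1.09 -0.21] M [ 0.061 -0.159 -0.001] open 14.98 q [ -8.8  34.8 105.4   0.   39.8 -16.8]
```

```bash
python3 - <<'E'
from h import *
s=read_state(); s["position"]=np.array([.5101,.0335,.078]); go(.6083,-.2545,.06,40,s); go(.6083,-.2545,.004,40,s)
E
```

```text
shift [ 0.0181 -0.2989  0.0572] turn [-3.2e+01  3.0e-02  1.0e-02]
shift [ 0.0741 -0.2989  0.0571] turn [-3.2e+01  3.0e-02  1.0e-02]
```

Call:
play_rows(
  rows=[
    [[0,0,0,0,0,0,0.045],[0,0,0,0,0,0,0.045],[-0.04,0,0,0,0,0,0.045],[-0.075,0,0,0,0,0,0.06],[-0.075,-0.04,0.008,-4,0,0,0.06],[-0.075,-0.09,0.017,-10,0,0,0.06],[-0.075,-0.14,0.027,-16,0,0,0.06],[-0.06,-0.19,0.036,-22,0,0,0.06],[-0.04,-0.235,0.045,-28,0,0,0.06],[-0.02,-0.27,0.052,-32,0,0,0.06],[0,-0.299,0.057,-32,0,0,0.06],[0.018,-0.299,0.057,-32,0,0,0.06]],
  ],
)

```text
time_s: 9.35
position: [0.6091, -0.2598, 0.0589]
tcp_rot: [[0.003, -0.64, 0.769], [-0.003, 0.769, 0.64], [-1.0, -0.004, 0.0]]
force: [-0.2, -0.4, 0.2]
opening: 0.688
```

```bash
python3 - <<'E'
from h import *
st();save("s3","scene",(300,220,440,360),4); save("t3","top",(200,160,430,300),3); go(.6083,-.2545,.004,40)
E
```

```text
t 9.35 pos [ 0.6091 -0.2598  0.0589] yaw 39.78 tilt [ 0.0026 -0.003 ] F [-0.24 -0.4   0.22] M [-0.009 -0.012  0.015] open 59.83 q [-32.7  44.4  83.3  -0.1  52.1 -72.4]
shift [ 0.0527 -0.0024  0.0023] turn [-0.11 -0.13 -0.39]
```

View pics/s3.png

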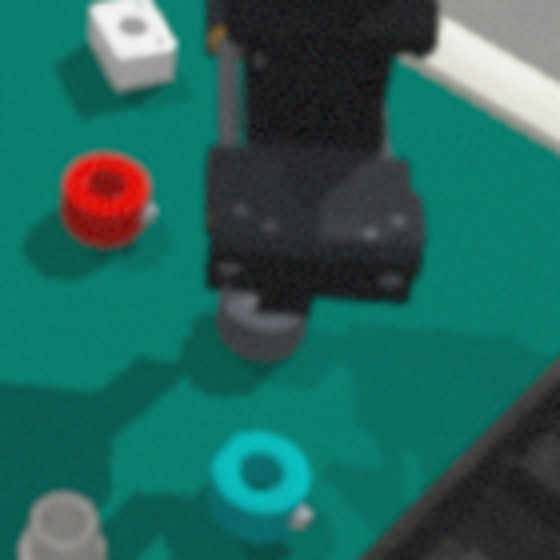

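View pics/t3.png

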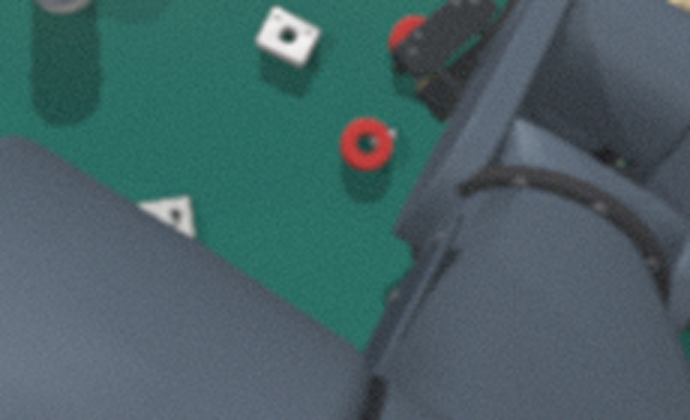

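Call:
play_rows(
  rows=[
    [[0,0,0,0,0,0,0.06],[0.02,0,0,0,0,0,0.06],[0.04,0,0,0,0,0,0.06],[0.055,0,0,0,0,0,0.06],[0.055,0,0,0,0,0,0.06],[0.055,0,0,0,0,0,0.06],[0.055,0,0,0,0,0,0.03],[0.055,0,0,0,0,0,0.03],[0.055,0,0,0,0,0,0.03],[0.055,0,0,0,0,0,0.03]],
  ],
)

```text
time_s: 10.45
position: [0.6083, -0.2547, 0.0056]
tcp_rot: [[0.001, -0.643, 0.766], [-0.0, 0.766, 0.643], [-1.0, -0.001, 0.0]]
force: [0.7, -0.3, 1.6]
opening: 0.442
```

```bash
python3 - <<'E'
from h import *
st();go(.6083,-.2545,.004,40)
E
```

```text
t 10.45 pos [ 0.6083 -0.2547  0.0056] yaw 39.99 tilt [ 0.001  -0.0004] F [ 0.66 -0.28  1.62] M [0.077 0.024 0.012] open 38.44 q [-32.4  48.7  84.4   0.   46.8 -72.4]
shift [0.0016 0.0001 0.0001] turn [-0.01  0.03  0.06]
```

Call:
play_rows(
  rows=[
    [[0,0,0,0,0,0,0.056],[0,0,0,0,0,0,0.056],[0,0,0,8,0,0,0.056],[0,0,0,16,0,0,0.056],[0,0,0,24,0,0,0.056],[0,0,0,32,0,0,0.056],[0,0,0,40,0,0,0.056],[0,0,0,48,0,0,0.056],[0,0,0,56,0,0,0.056],[0,0,0,64,0,0,0.056],[0,0,0,72,0,0,0.056],[0,0,0,80,0,0,0.056]],
  ],
)

```text
time_s: 11.65
position: [0.6077, -0.2544, 0.0047]
tcp_rot: [[-0.0, 0.647, 0.762], [0.0, 0.762, -0.647], [-1.0, -0.0, -0.0]]
force: [0.3, 0.8, -0.2]
opening: 0.645
```

Call:
play_rows(
  rows=[
    [[0,0,0,4,0,0,0.056],[0,0,0,4,0,0,0.056],[0,0,0,4,0,0,0.03],[0,0,0,4,0,0,0.03],[0,0,0,4,0,0,0.03],[0,0,0,4,0,0,0.03],[0,0,0,4,0,0,0.056],[0,0,0,4,0,0,0.056],[0,0,0,-4,0,0,0.056]],
  ],
)

```text
time_s: 12.55
position: [0.6079, -0.2545, 0.005]
tcp_rot: [[-0.0, 0.585, 0.811], [0.0, 0.811, -0.585], [-1.0, 0.0, -0.0]]
force: [-0.8, -0.3, -0.1]
opening: 0.61
```

```bash
python3 - <<'E'
from h import *
st();a=save("s4","scene",(330,260,410,330),8)
E
```

```text
t 12.55 pos [ 0.6079 -0.2545  0.005 ] yaw -35.8 tilt [-0.0001  0.0001] F [-0.83 -0.32 -0.05] M [-0.064  0.122 -0.013] open 53.09 q [-32.4  48.8  84.4   0.   46.8   3.4]
```

View pics/s4.png

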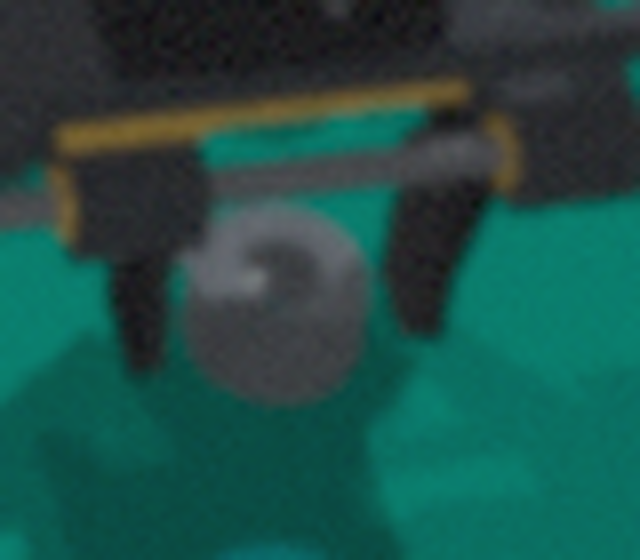

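```bash
python3 - <<'E'
from h import *
a=dict(np.load("pics/s4.npz"))
o=atz(a,(354.2,292.1),.011);t=atz(a,(361.9,294.75),.011);print(o,t,np.degrees(np.arctan2(*(o-t)[1::-1])))
c=atz(a,(330+282/8,260+268/8),.022);print(c,np.degrees(np.arctan2(*(o-c)[1::-1])))
for y in (80,85,90,95):
    r=np.radians(y);n=np.array([np.cos(r),np.sin(r)])
    print(y,proj(a,[[*(c[:2]+.024*n),.011],[*(c[:2]+.006*n),.011],[*(c[:2]),.022]]).round(1).tolist())
go(.6079,-.2545,.005,-2)
E
```

```text
[ 0.60348336 -0.23344315  0.011     ] [ 0.60851999 -0.2467615   0.011     ] 110.7152244502346
[ 0.60706554 -0.25401907  0.022     ] 99.87594968407845
80 [[355.7, 288.8], [362.4, 295.3], [365.2, 293.5]]
85 [[354.8, 289.3], [362.1, 295.4], [365.2, 293.5]]
90 [[354.0, 289.9], [361.9, 295.6], [365.2, 293.5]]
95 [[353.3, 290.6], [361.8, 295.8], [365.2, 293.5]]
shift [-0.0001  0.      0.0002] turn [-3.346e+01 -2.000e-02 -0.000e+00]
```

Call:
play_rows(
  rows=[
    [[0,0,0,-8,0,0,0.056],[0,0,0,-16,0,0,0.056],[0,0,0,-24,0,0,0.056],[0,0,0,-32,0,0,0.056],[0,0,0,-34,0,0,0.056],[0,0,0,-34,0,0,0.056]],
  ],
)

```text
time_s: 13.2
position: [0.6078, -0.2545, 0.005]
tcp_rot: [[-0.0, 0.037, 0.999], [0.0, 0.999, -0.037], [-1.0, 0.0, -0.0]]
force: [-0.3, 0.7, -0.6]
opening: 0.642
```

```bash
python3 - <<'E'
from h import *
st();a=save("s5","scene",(330,260,410,330),8)
E
```

```text
t 13.2 pos [ 0.6078 -0.2545  0.005 ] yaw -2.11 tilt [-0.0001  0.0001] F [-0.29  0.67 -0.57] M [-0.049  0.035 -0.008] open 55.86 q [-32.4  48.8  84.4  -0.   46.8 -30.3]
```

View pics/s5.png

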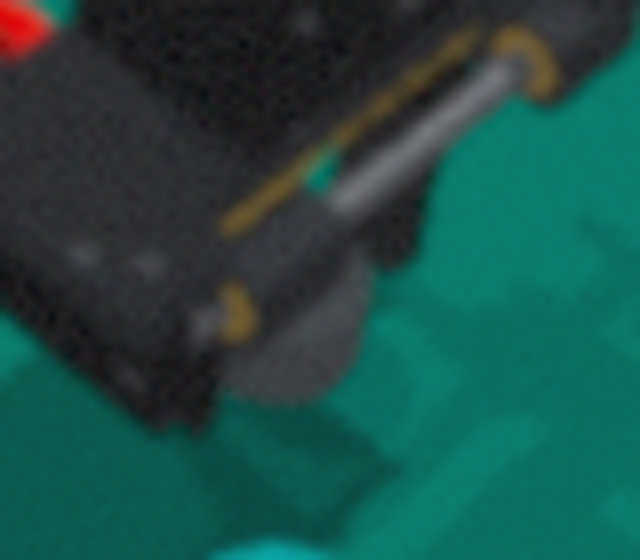

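Call:
play_rows(
  rows=[
    [[0,0,0,0,0,0,0.01],[0,0,0,0,0,0,0.01],[0,0,0,0,0,0,0.01],[0,0,0,0,0,0,0.01],[0,0,0,0,0,0,0.01],[0,0,0,0,0,0,0.01]],
  ],
)

```text
time_s: 13.85
position: [0.6079, -0.2545, 0.005]
tcp_rot: [[0.0, 0.035, 0.999], [-0.0, 0.999, -0.035], [-1.0, -0.0, 0.0]]
force: [-0.3, 0.0, -0.3]
opening: 0.448
```

```bash
python3 - <<'E'
from h import *
s=st();go(.57,-.12,.17,88);go(.57,-.12,.17,8)
E
```

```text
t 13.85 pos [ 0.6079 -0.2545  0.005 ] yaw -2.01 tilt [ 0. -0.] F [-0.34  0.02 -0.35] M [-0.099  0.089 -0.008] open 38.94 q [-32.4  48.8  84.4  -0.   46.8 -30.4]
shift [-0.165   0.1331 -0.0426] turn [-90.01   0.     0.  ]
shift [-0.165   0.1331 -0.0426] turn [-10.01   0.     0.  ]
```

Call:
play_rows(
  rows=[
    [[-0.02,0,0,0,0,0,0.01],[-0.06,0,0,-4,0,0,0.01],[-0.1,0.02,-0.006,-12,0,0,0.01],[-0.13,0.05,-0.015,-20,0,0,0.01],[-0.15,0.08,-0.025,-28,0,0,0.01],[-0.165,0.11,-0.035,-36,0,0,0.01],[-0.165,0.133,-0.043,-44,0,0,0.01],[-0.165,0.133,-0.043,-52,0,0,0.01],[-0.165,0.133,-0.043,-60,0,0,0.01],[-0.165,0.133,-0.043,-68,0,0,0.01],[-0.165,0.133,-0.043,-76,0,0,0.01],[-0.165,0.133,-0.043,-84,0,0,0.01]],
  ],
)

```text
time_s: 15.05
position: [0.5692, -0.1198, 0.1697]
tcp_rot: [[-0.001, -0.991, 0.133], [0.0, 0.133, 0.991], [-1.0, 0.001, 0.0]]
force: [-0.0, 0.2, -0.7]
opening: 0.446
```

Call:
play_rows(
  rows=[
    [[0,0,0,-6,0,0,0.01],[0,0,0,-6,0,0,0.01],[0,0,0,-6,0,0,0.01]],
  ],
)

```text
time_s: 15.35
position: [0.5693, -0.12, 0.1698]
tcp_rot: [[-0.0, -0.999, 0.037], [0.0, 0.037, 0.999], [-1.0, 0.0, 0.0]]
force: [-1.0, 0.3, -1.5]
opening: 0.443
```

```bash
python3 - <<'E'
from h import *
s=st();a=save("s6","scene")
p=s["position"]; uv=proj(a,[p,p+[0,0,.022]]);print(uv)
u,v=uv[0].astype(int); crop("s6","s6a",u-40,v-40,u+40,v+30,8);print(u-40,v-40)
E
```

```text
t 15.35 pos [ 0.5693 -0.12    0.1698] yaw 87.87 tilt [-0.0005  0.0002] F [-0.99  0.34 -1.47] M [0.007 0.053 0.006] open 38.56 q [ -22.9   30.7   91.4    0.    58.  -110.8]
[[295.96372108 203.25889297]
 [296.11016866 192.97211497]]
255 163
```

View pics/s6a.png

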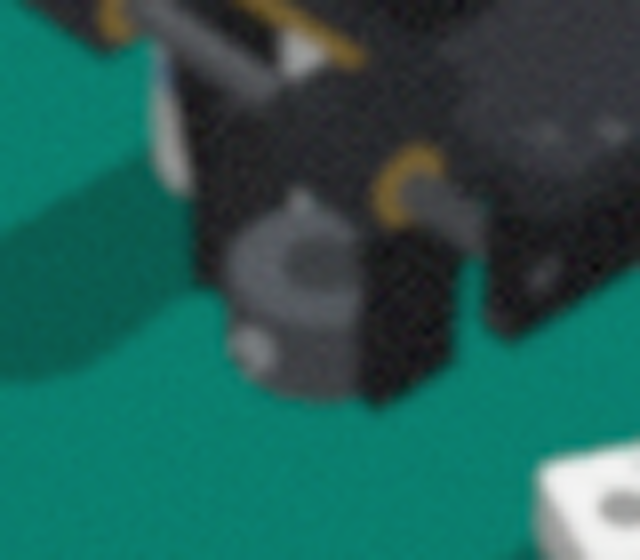

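```bash
python3 - <<'E'
from h import *
a=dict(np.load("pics/s6.npz"))
c=np.array([.5693,-.12,.1648])
print(proj(a,c+[0,0,.022]), proj(a,[.5102,.0334,.108]), proj(a,c))
ang=np.radians(np.arange(0,360,2))
for th in(165,170,175,180,185,190,195):
    r=np.radians(th); print(th,proj(a,c+[.024*np.cos(r),.024*np.sin(r),.011]).round(1))
im=cv2.imread("pics/s6a.png")
top=proj(a,np.stack([c[0]+.02*np.cos(ang),c[1]+.02*np.sin(ang),0*ang+c[2]+.022],1));bo=proj(a,np.stack([c[0]+.0089*np.cos(ang),c[1]+.0089*np.sin(ang),0*ang+c[2]+.022],1))
bt=proj(a,np.stack([c[0]+.02*np.cos(ang),c[1]+.02*np.sin(ang),0*ang+c[2]],1))
for q in(top,bo,bt): cv2.polylines(im,[np.round((q-[255,163]+.5)*8).astype(int)],True,(0,255,255),1)
for th,col in((175,(0,0,255)),(185,(255,0,0))):
    r=np.radians(th); q=proj(a,c+[.024*np.cos(r),.024*np.sin(r),.011])[0]
    cv2.circle(im,tuple(int(v) for v in np.round((q-[255,163]+.5)*8)),3,col,-1)
cv2.imwrite("pics/s6b.png",im)
E
```

```text
[[296.07568297 195.34861711]] [[213.51283538 204.93753499]] [[295.93040074 205.55432909]]
165 [[283.3 205.2]]
170 [[284.  205.9]]
175 [[284.7 206.6]]
180 [[285.6 207.2]]
185 [[286.5 207.8]]
190 [[287.6 208.3]]
195 [[288.7 208.8]]
```

View pics/s6b.png

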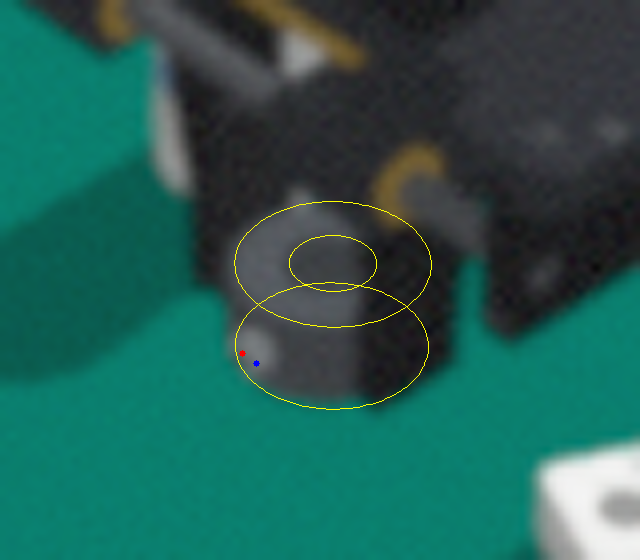

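```bash
python3 - <<'E'
from h import *
s=st();go(.5102,.0334,.135,3)
E
```

```text
t 15.4 pos [ 0.5694 -0.12    0.1698] yaw 87.89 tilt [-0.0004  0.0002] F [-0.1   0.11 -1.91] M [0.094 0.039 0.003] open 38.89 q [ -22.9   30.7   91.4   -0.    58.  -110.8]
shift [0.0349 0.0648 0.1511] turn [ 8.489e+01 -1.000e-02 -2.000e-02]
```

Call:
play_rows(
  rows=[
    [[0.0,0.006,0.014,8,0,0,0.01],[0.0,0.013,0.03,16,0,0,0.01],[0.0,0.02,0.047,24,0,0,0.01],[0.0,0.028,0.065,32,0,0,0.01],[0.005,0.036,0.084,40,0,0,0.01],[0.01,0.044,0.103,48,0,0,0.01],[0.015,0.05,0.118,56,0,0,0.01],[0.02,0.056,0.131,64,0,0,0.01],[0.025,0.06,0.141,72,0,0,0.01],[0.03,0.063,0.148,80,0,0,0.01],[0.035,0.0648,0.151,85,0,0,0.01],[0.035,0.0648,0.151,85,0,0,0.01]],
  ],
)

```text
time_s: 16.6
position: [0.5093, 0.0336, 0.1345]
tcp_rot: [[-0.002, -0.052, 0.999], [0.0, 0.999, 0.052], [-1.0, 0.0, -0.002]]
force: [0.5, 0.6, -1.1]
opening: 0.445
```

Call:
play_rows(
  rows=[
    [[0,0,0,0,0,0,0.01],[0,0,0,0,0,0,0.01],[0,0,0,0,0,0,0.01]],
  ],
)

```text
time_s: 16.9
position: [0.5105, 0.0328, 0.1352]
tcp_rot: [[0.001, -0.052, 0.999], [-0.0, 0.999, 0.052], [-1.0, -0.0, 0.001]]
force: [0.8, 0.2, -1.0]
opening: 0.446
```

```bash
python3 - <<'E'
from h import *
s=st();go(.5102,.0334,.125,3);save("s7","scene",(170,140,270,230),8);save("t7","top",(170,190,310,290),5)
E
```

```text
t 16.9 pos [0.5105 0.0328 0.1352] yaw 3.0 tilt [ 0.0008 -0.0001] F [ 0.79  0.17 -0.98] M [-0.078  0.026 -0.039] open 38.79 q [ -8.9  29.  103.1  -0.   47.8 -11.9]
shift [ 0.0102  0.0007 -0.0003] turn [0.   0.05 0.01]
```

View pics/s7.png

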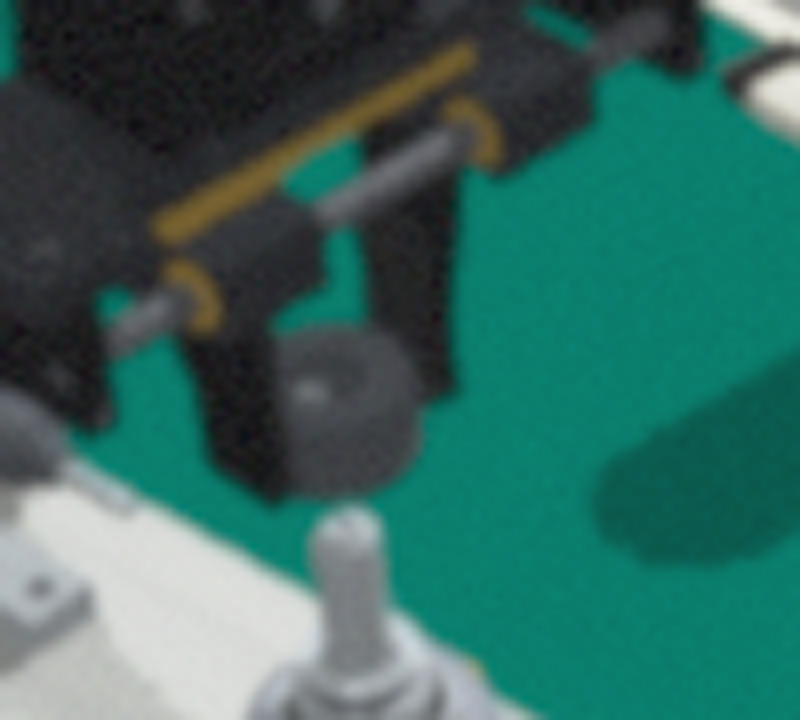

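```bash
cat > ov.py <<'E'
from h import *
def circ(c,r,z,n=90):
    t=np.linspace(0,2*np.pi,n); return np.stack([c[0]+r*np.cos(t),c[1]+r*np.sin(t),0*t+z],1)
def ov(src,png,out,off,sc,curves,sh=(0,0)):
    a=dict(np.load(f"pics/{src}.npz")); im=cv2.imread(f"pics/{png}.png")
    for P,col in curves:
        q=(proj(a,P)+np.array(sh)-off+.5)*sc-.5
        cv2.polylines(im,[np.round(q).astype(int)],False,col,1)
    cv2.imwrite(f"pics/{out}.png",im)
E
python3 - <<'E'
from ov import *
Y=(0,255,255);R=(0,0,255)
ax=(.5102,.0334);c=(.5105,.0328);b=.1302
r=np.radians(99);n=np.array([np.cos(r),np.sin(r)])
cur=[(circ(ax,.008,.105),R),(circ(ax,.008,.075),R),(circ(ax,.0155,.068),R),(circ(c,.02,b),Y),(circ(c,.02,b+.022),Y),(circ(c,.0089,b+.022),Y),
 (np.array([[*(np.array(c)+n*.0056),b+.011],[*(np.array(c)+n*.009),b+.011]]),(255,0,0))]
ov("s7","s7","s7o",np.array([170,140]),8,cur)
E
```

```text
(no output)
```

View pics/s7o.png

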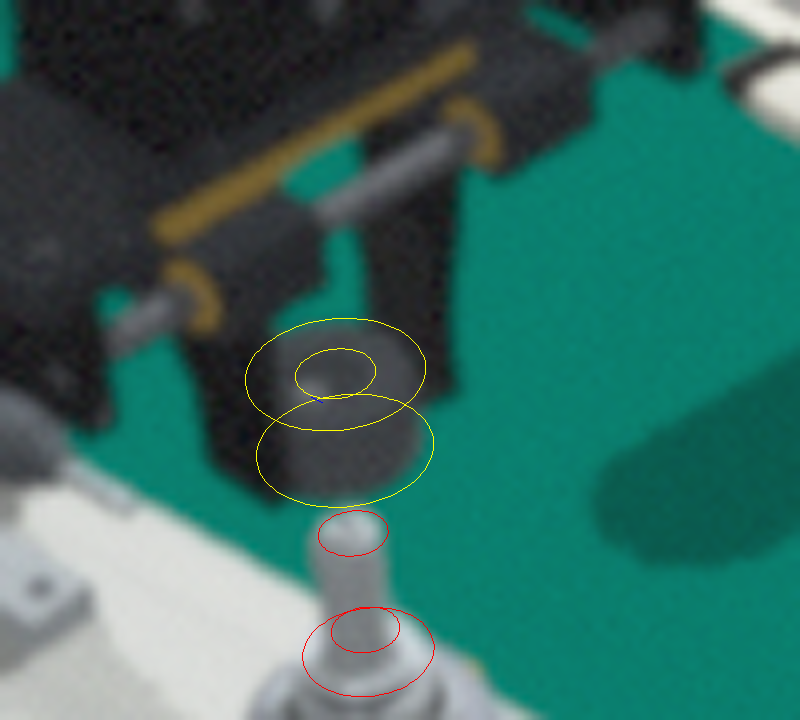

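View pics/t7.png

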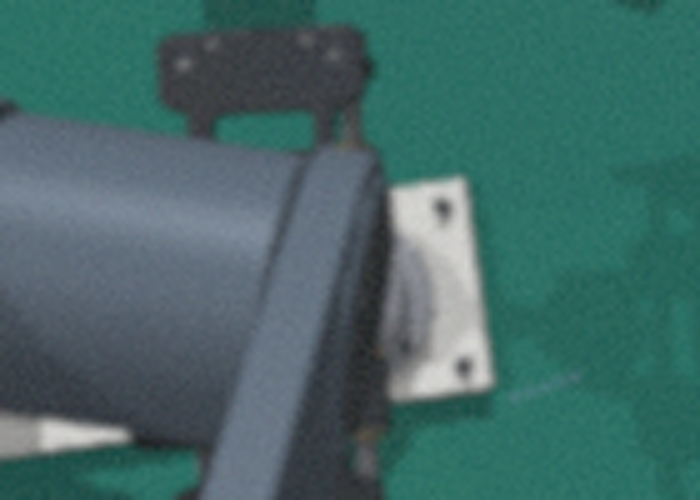

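Call:
play_rows(
  rows=[
    [[0.005,0.0006,-0.0003,0,0,0,0.01],[0.01,0.0006,-0.0003,0,0,0,0.01],[0.016,0.0006,-0.0003,0,0,0,0.01],[0.02,0.0006,-0.0003,0,0,0,0.01],[0.024,0.0006,-0.0003,0,0,0,0.01],[0.027,0.0006,-0.0003,0,0,0,0.01],[0.027,0.0006,-0.0003,0,0,0,0.01],[0.027,0.0006,-0.0003,0,0,0,0.01]],
  ],
)

```text
time_s: 17.8
position: [0.5098, 0.0337, 0.1079]
tcp_rot: [[0.0, -0.052, 0.999], [0.0, 0.999, 0.052], [-1.0, 0.0, 0.0]]
force: [-0.1, -0.1, -1.6]
opening: 0.444
```

```bash
python3 - <<'E'
from h import *
s=st();go(.5102,.0334,.1,3)
E
```

```text
t 17.8 pos [0.5098 0.0337 0.1079] yaw 3.0 tilt [0. 0.] F [-0.06 -0.14 -1.57] M [-0.084  0.056 -0.003] open 38.59 q [ -8.8  31.7 104.3   0.   44.  -11.8]
shift [ 0.0079 -0.0003  0.0004] turn [-0.  0. -0.]
```

Call:
play_rows(
  rows=[
    [[0.004,-0.0003,0.0004,0,0,0,0.01],[0.008,-0.0003,0.0004,0,0,0,0.01],[0.012,-0.0003,0.0004,0,0,0,0.01],[0.015,-0.0003,0.0004,0,0,0,0.01],[0.015,-0.0003,0.0004,0,0,0,0.01],[0.015,-0.0003,0.0004,0,0,0,0.01]],
  ],
)

```text
time_s: 18.4
position: [0.5101, 0.0334, 0.0928]
tcp_rot: [[-0.0, -0.052, 0.999], [0.0, 0.999, 0.052], [-1.0, 0.0, -0.0]]
force: [-0.0, -0.4, -0.5]
opening: 0.445
```

```bash
python3 - <<'E'
from h import *
s=st();save("s8","scene",(170,140,270,230),8)
E
```

```text
t 18.4 pos [0.5101 0.0334 0.0928] yaw 3.01 tilt [-0.0003  0.    ] F [-0.05 -0.35 -0.5 ] M [-0.049  0.022  0.063] open 38.71 q [ -8.8  33.2 104.8  -0.   41.9 -11.8]
```

View pics/s8.png

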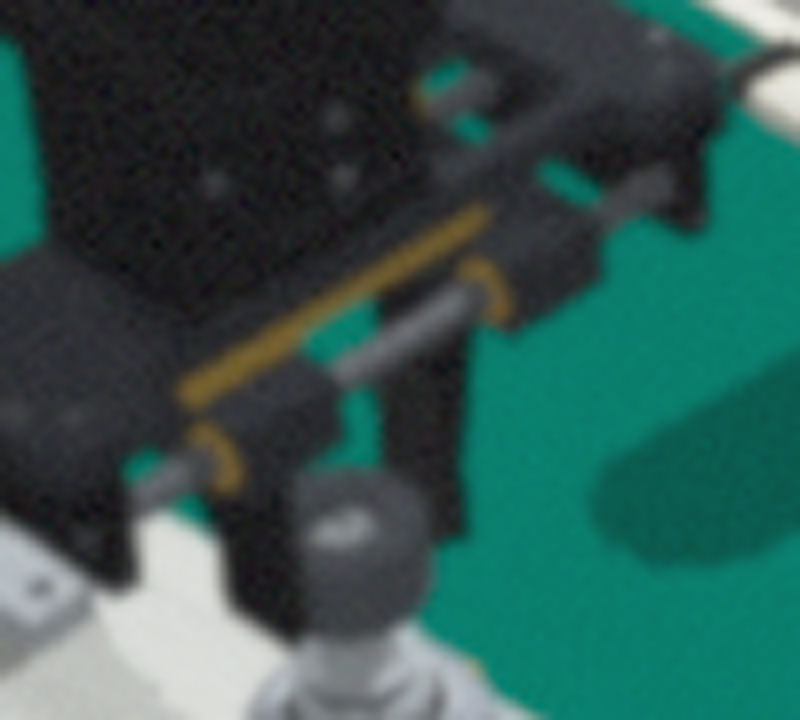

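Call:
play_rows(
  rows=[
    [[0.005,0,0,0,0,0,0.01],[0.01,0,0,0,0,0,0.01],[0.015,0,0,0,0,0,0.01],[0.018,0,0,0,0,0,0.01],[0.018,0,0,0,0,0,0.01],[0.02,0,0,0,0,0,0.01],[0.022,0,0,0,0,0,0.01],[0.024,0,0,0,0,0,0.01],[0.025,0,0,0,0,0,0.01],[0.025,0,0,0,0,0,0.01]],
  ],
)

```text
time_s: 19.45
position: [0.5103, 0.0334, 0.0685]
tcp_rot: [[0.001, -0.052, 0.999], [-0.0, 0.999, 0.052], [-1.0, -0.0, 0.001]]
force: [-0.9, -0.2, 5.8]
opening: 0.443
```

```bash
python3 - <<'E'
from h import *
s=st();save("s9","scene",(170,150,270,240),8)
E
```

```text
t 19.45 pos [0.5103 0.0334 0.0685] yaw 3.01 tilt [ 0.0006 -0.0001] F [-0.9  -0.23  5.78] M [-0.049  0.29  -0.026] open 38.57 q [ -8.8  35.8 105.6  -0.   38.6 -11.8]
```

View pics/s9.png

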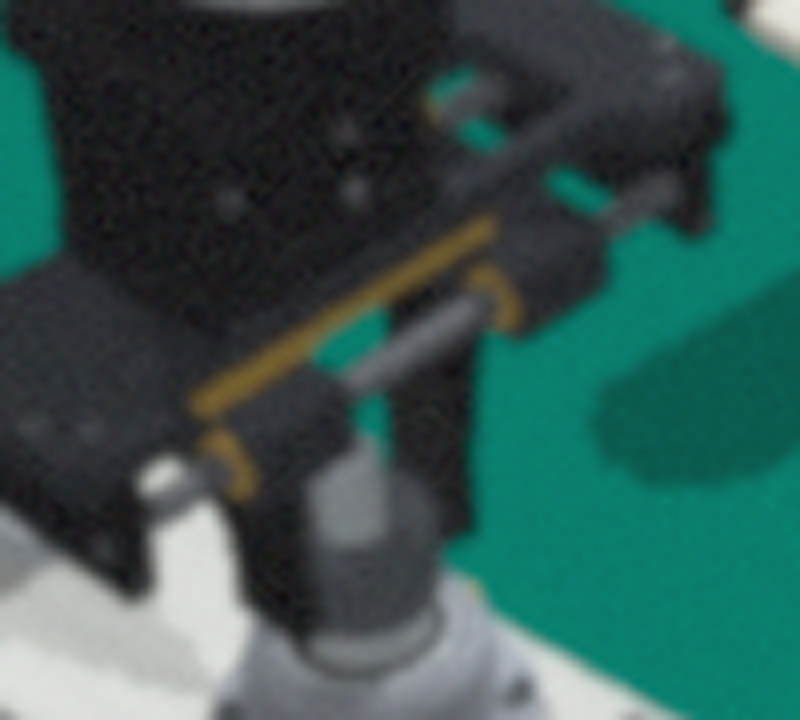

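Call:
play_rows(
  rows=[
    [[0.001,0,0,0,0,0,0.0],[0.002,0,0,0,0,0,0.0],[0.003,0,0,0,0,0,0.0],[0.003,0,0,0,0,0,0.0],[0.003,0,0,0,0,0,0.0],[0.003,0,0,0,0,0,0.0]],
  ],
)

```text
time_s: 20.1
position: [0.5104, 0.0334, 0.0667]
tcp_rot: [[0.001, -0.053, 0.999], [-0.0, 0.999, 0.053], [-1.0, -0.0, 0.001]]
force: [-2.4, 0.2, 14.9]
opening: 0.447
```

```bash
python3 - <<'E'
from h import *
s=st()
E
```

```text
t 20.1 pos [0.5104 0.0334 0.0667] yaw 3.01 tilt [ 0.0012 -0.0003] F [-2.4   0.18 14.94] M [ 0.004  0.622 -0.049] open 38.88 q [ -8.8  36.  105.7  -0.   38.3 -11.8]
```

Call:
play_rows(
  rows=[
    [[0,0,0,0,0,0,0.0],[0,0,0,0,0,0,0.0],[0,0,0,0,0,0,0.0],[0,0,0,0,0,0,0.0],[0,0,0,0,0,0,0.0]],
  ],
)

```text
time_s: 20.6
position: [0.5103, 0.0334, 0.0667]
tcp_rot: [[0.001, -0.053, 0.999], [-0.0, 0.999, 0.053], [-1.0, -0.0, 0.001]]
force: [-3.7, -0.1, 14.9]
opening: 0.445
```

```bash
python3 - <<'E'
from ov import *
s=st();save("s10","scene",(170,150,270,240),8);save("t10","top",(170,190,310,290),5)
Y=(0,255,255);R=(0,0,255)
ax=(.5102,.0334);b=.062
ov("s10","s10","s10o",np.array([170,150]),8,[(circ(ax,.008,.105),R),(circ(ax,.0205,.062),Y),(circ(ax,.02,.084),Y),(circ(ax,.0155,.062),R)],(-.75,-.6))
E
```

```text
t 20.6 pos [0.5103 0.0334 0.0667] yaw 3.01 tilt [ 0.0013 -0.0003] F [-3.66 -0.1  14.9 ] M [0.019 0.635 0.053] open 38.68 q [ -8.8  36.  105.7  -0.   38.3 -11.8]
```

View pics/s10o.png

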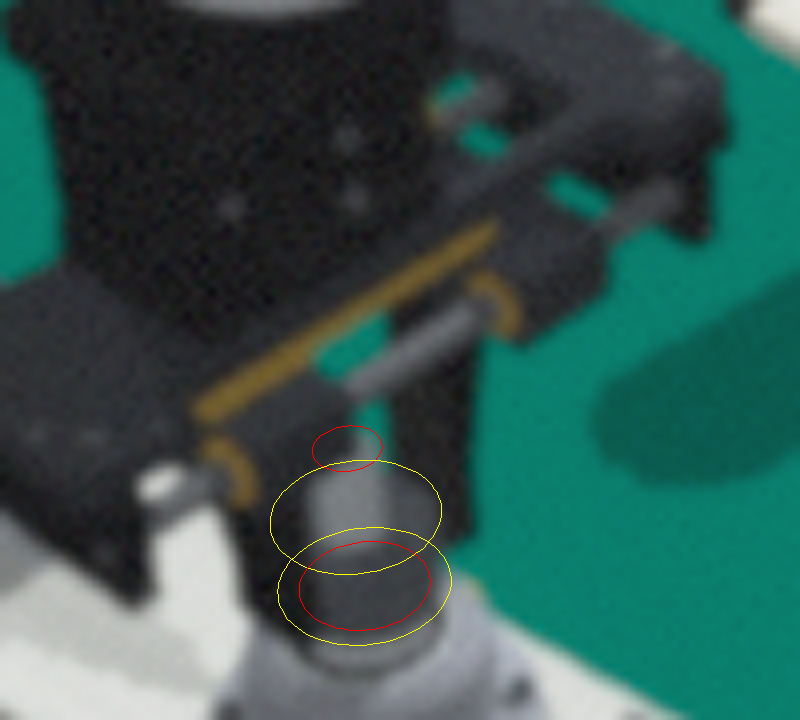

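```bash
python3 - <<'E'
from h import *
print(hand_in()); st()
E
```

```text
the job is handed in; nothing more can be done
None
the job is handed in; nothing more can be done
```

I turned the shaft, fitted the collar over it, and handed the job in with the robot still gripping the collar and pressing it down. I was given no verdict.

- **Shaft:** I gripped it at a guess of 165°. The jaws closed to 12.25 mm, so they were on the flat. I turned it to 98°, the station's direction measured in the top camera. There the jaws read 12.1 mm with the tool at −82.0°, so one finger was on the flat and the other behind the shaft. A second grip at right angles closed to 15.0 mm, which fits the round sides, and fixed the axis at (0.510, 0.033).
- **Collar:** I chose the dark one, not the red or turquoise look-alikes. Two squeezes at different angles centred it in the jaws. The second squeeze seems to have turned it by about 6°, judged from a picture of the held collar. I corrected for that, so the set screw should be at about 99°, give or take 3–5°.
- **Fit:** The collar passed over the shaft and its flat with no noticeable force. The push ended at about 15 N with the tool at 66.7 mm, which puts the underside at about 62 mm. The last picture agrees with that. The force and the 38.7 mm opening held steady over the final 0.5 s. I handed in at 20.6 s.

**Not confirmed:**
- I could not see the set screw once the collar was home, because it faced away from the camera and was hidden by the gripper. Its angle comes from the earlier picture and from its passing over the flat.
- About 3.7 N of sideways force remained at the end.
- Collar overlays drawn from the tool position were about 1 pixel off in the scene camera, but in the picture above the shaft, collar and shaft agreed to within about 1 mm.
- I did not re-check the bush, block or jar at the end. No move went near the jar or bush.

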